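# Put a wrapped former into the sprung seam press

### The job

Put the paper-covered wooden former into the seam press, seam end first: nose it under the turned-up toe of the sprung hold-down arm so that it pushes the arm up, and slide it along the bed between the guides until it is fully home against the end stop, then let go so that the arm bears down on the seam. The end stop is only lightly clamped, so meet it gently and do not push it out of its setting, and leave the other things on the bench alone.

Things in the scene. Friction and masses are not known exactly. Their poses are not given: they have to be found in the camera images.
- former: the loose block to press: wood wrapped in black paper with bare wood side faces. Seen from the side an oval (stadium) 140 mm long (its x), 40 mm high, with half-round ends of 20 mm radius; 45 mm wide (its y), gripped across the wood faces; about 0.17 kg. Origin: centre of its underside, z up. The seam end (nose) is at +x, the tail at -x.
- tail (a point): on the former's middle line, 20 mm above its underside and 50 mm from its origin towards the tail: where to hold it, so that the fingers stay clear of the guides and toe. The tail ends 20 mm further on.
- seam (a point): middle of the seam on the former's top, a dark grey overlap strip 16 mm wide across the top, 30 mm from the former's middle towards the nose, 40 mm above its underside.
- jig: the seam press, fixed to the bench: flat bed 320 mm long (its x from -170 to +150 mm), 150 mm wide, its smooth top 15 mm above the bench and clear in front (x below -20 mm). Origin: on the bench, on the centre line; +x is the direction in which a former is slid in. The hold-down arm's pivot is at x = +125 mm, 67 mm above the bench.
- mouth (a point): on the bed's top at x = 0 of the press, centre line: start of two low aluminium guides, 12 mm high and 48 mm apart, which run to x = +50 mm. In front of it they flare outwards, from x = 0 to -19 mm.
- guide_end (a point): on the bed's top at x = +50 mm of the press, end of the guides. Beyond it is the end stop, an aluminium block across the bed, 80 mm wide, 29 mm high. Its face, square to x, is set for the batch 5 to 33 mm beyond this point (x = +55 to +83 mm); it is not measured and must be felt. A lightly nipped thumbscrew holds it; it slips at about 12 N.
- hold_down (a joint): angle of the hold-down arm (rad), a steel bar with a white nylon sole, sprung downwards. 0: at rest, front of the sole 28 mm above the bed. About 0.105: sole flat on a former lying on the bed, bearing with about 10 N. Grows as the arm is raised, to 1.0. Pushing a former under the toe takes 8 to 18 N, sliding it on under the sole 4 to 11 N, more if it is also pressed on the bed.
- sole (a point): middle of the underside of the arm's sole, 36 mm long (x = +12 to +48 mm of the press) and 34 mm wide. A black ball knob stands on the arm at x = +77 mm, its top at most 110 mm above the bench.
- toe (a point): tip of the arm's turned-up toe, which rises forwards at about 25 degrees from the sole: front edge at the centre line, near x = -19 mm of the press, about 58 mm above the bench at rest.
- slot_block: bystander: bare wooden block 100 x 60 x 22 mm with a slot through it. Origin: centre of its underside.
- loop: bystander: empty black oval card loop, 120 x 44 mm, 36 mm high, standing open side up. Origin: centre of its underside.
- tape: bystander: roll of tape lying flat, 100 mm across, 24 mm high. Origin: centre of its underside.
- glue: bystander: small upright glue bottle, 42 mm across, 105 mm tall. Origin: centre of its underside.
- screwdriver: bystander: screwdriver 150 mm long lying on the bench. Origin: middle of its underside.
- offcut: bystander: short bare wooden former 70 x 45 mm, 32 mm high. Origin: centre of its underside.
Things that resemble listed ones, but are neither listed nor needed, are in the scene too. Leave any yellow look-alike of the former alone.

How it is judged (in metres and radians):
On the way, in this order (a step that is already met when the one before it is completed fails the run):
1. the former, lying low on the bed, has pushed the hold-down arm up and the arm presses on it (value of joint hold_down above 0.065 rad and contact force between hold_down and former above 3 N and z of former in the frame of jig below 0.021 m), for 0.1 s.
2. the former is fully home: its nose within 2 mm of the end stop (x of stop_c0 in the frame of former between 0.065 and 0.077 m and z of former in the frame of jig below 0.018 m), for 0.2 s.
At the end, for the whole second after the job is handed in: Former flat on the bed (2.5 mm), nose first between the guides (5 mm, 0.09 rad), nose within 2 mm of the end stop, seam under the sole, the arm lying on it (0.085 to 0.125 rad) and bearing down with more than 5 N, former at rest (x of stop_c0 in the frame of former between 0.065 and 0.077 m and z of former in the frame of jig below 0.0175 m and y of former in the frame of jig between -0.005 and 0.005 m and angle between the x axis of former and the x axis of jig, either way round below 0.09 rad and x of seam in the frame of jig between 0.012 and 0.048 m and value of joint hold_down between 0.085 and 0.125 rad and contact force between hold_down and former above 5 N and linear speed of former below 0.01 m/s); the robot touches nothing.
It fails at once if the end stop is pushed more than 2 mm out of its setting (distance of stop_c0 from where it was at the start of the episode above 0.002 m).
It fails at once if the former is shoved against the end stop with more than 30 N (contact force between former and stop_c0 above 30 N).
It fails at once if one of the other things on the bench is moved more than 20 mm (distance of any of slot_block, loop, tape, glue, screwdriver, offcut from where it was at the start of the episode above 0.02 m).
It also fails if it takes over 67 s, if anything falls off the work surface, if the arm or the gripper's body presses on something with over 40 N, if the wrist force passes 120 N, or if a joint passes its speed limit or range.

### The arm

A 6-joint arm with a two-finger parallel gripper is mounted at the origin on the work surface. World frame = base frame: x ahead of the robot, y to its left, z up, the work surface at z = 0. Lengths are in mm, angles in rad, forces in N, time in s.
With the tool pointing down it reaches from about 325 to 850 mm from the base axis. Payload 4.4 kg.
Tool frame: the origin (TCP) lies on the front face of the gripper's body, between the roots of the fingers; the fingertips stand 97 mm ahead of it and the grasp point (between the pads) lies 78 mm ahead of it (arm.nose_length is the distance from the TCP to the fingertips, in mm); z points along the fingers, y is the line along which they close (so a half turn about z gives the same grasp; the last joint's range is limited). The gripper opens to 94 mm and grips with 3 to 60 N. Pads are 16 mm wide; open, the fingers measure 119 mm over their backs; the gripper's body (75 mm by 177 mm) begins 78 mm behind the grasp point.
Start: joints at [-0.15, 0.207, 1.542, -0, 1.393, -0.15], TCP at [575.003, -0.012, 302.647] pointing down, gripper open.
Joint ranges: [-2.73, 2.73], [-0.86, 2.22], [0.23, 2.46], [-1.11, 4.25], [0.08, 2.63], [-2.82, 2.82]. Speed limits (rad/s): [2.79, 2.79, 3.14, 3.14, 3.14, 3.14].

### API

Orientations are given as a rotation vector (axis times angle).
In Python, from station import arm, cams gives the robot as it stands. The module is installed in compiled form; this text tells all that it offers.
- The arm moves only by the shell command python3 -m handwheel 'ROWS' [OPENING]. ROWS is JSON, a list of rows, each a list of 2 entries, a list of its own where there are three numbers: the shift along the tool's x, y, z in units of 120 mm (1.0 is 120 mm), then the turn, a rotation vector about the tool's x, y, z in units of 0.1 rad (1.0 is 0.1 rad). In form: [[[tx, ty, tz], [rx, ry, rz]], ...]. A call has 1 to 12 rows; each row shifts and turns the commanded pose from where the row before left it, along the tool's axes as they then stand; what a row does not reach is not made up. A row lasts 1/8 s, in which the tool goes at most 62.5 mm and 10.7 degrees, less where a joint would pass 70% of its speed; a pose out of reach is approached as far as the arm can. A call with a number of a shift or a turn outside -1 to 1 is refused whole. A call with a gripper value outside its range is refused whole. OPENING is the closure, from 0 (fully open) to 1 (shut), set as the call begins (- or left out, the last holds). The fingers move at their own pace and stop on an object; the grip force is fixed at half the most. Time passes only in rows, so rows that do not move let the fingers close. It gives the time, the measured TCP pose, the force, the opening and the grip force at its end, in the units of the state.
- arm.get_state(): the state, without advancing time (a new reading comes with each control period).
- cams.camera(name): name is "scene" or "side" or "wrist"; returns a dict with "color" (420x560x3 uint8, red, green, blue), "K" (3x3 intrinsics, pixels), "xyz" and "rotation" of the camera in the world. Camera axes: x right, y up, looking along -z (the intrinsics and any distortion apply to the point x, -y, -z); pixel columns grow to the right and rows downward; lengths in mm; the calibration is good to about 2 mm. The wrist camera is an equidistant fisheye: a pixel r from the principal point sees the ray r / f radians off the axis. A picture is of the moment at which its call begins. There is no depth.
- arm.sign_off(): hands the job in; it is judged then, once.
The state is a dict: "clock": time; "joint_pos": joint angles; "dq": joint speeds; "joint_torque": joint torques, N m; "tool_pos": TCP position; "orientation": TCP orientation; "ft_force": force on the tool from outside, world axes, zero at the start; "ft_torque": the same for the moment, N m; "gripper_width": opening from 0.0 (shut) to 1.0 (fully open); "gripper_force": force on a finger pad.
Only numpy, scipy, OpenCV 4.12 (cv2) and the standard library are available. Lean on these libraries where they do the work, as an engineer would, in place of code of your own. Each camera call takes 0.05 s, during which the arm holds its last target. There are 200 camera calls.

## Working session

There is one attempt and no reset: what is moved stays moved. The work goes in short steps, Python scripts to look and compute and a shell command to move; the robot and the scene stay as the last step left them, time stands still between calls to the robot, and variables do not carry over. Pictures are saved under pics/ and viewed, at most 10 in all, crops included, and the job is handed in when it is done.

```bash
mkdir -p pics; python3 - <<'E'
from station import arm, cams
import cv2
print(arm.get_state())
for n in ("scene","side"):
    c=cams.camera(n); cv2.imwrite(f"pics/{n}0.png",c["color"][:,:,::-1]); print(n,c["K"],c["xyz"],c["rotation"])
E
```

```text
{'clock': 0.0, 'joint_pos': array([-1.50496627e-01,  2.07415793e-01,  1.54292678e+00, -2.38653254e-05,
        1.39347373e+00, -1.50491994e-01]), 'dq': array([ 0.00105737,  0.00046924,  0.00020174, -0.00137759,  0.00123943,
       -0.00108645]), 'joint_torque': array([-8.39226868e-05, -3.70882022e+01, -2.81415099e+01,  6.96549774e-02,
        3.60915181e-02, -1.71865345e-04]), 'tool_pos': array([5.74422842e+02, 7.23338582e-02, 3.01505838e+02]), 'orientation': array([-2.22018532e+00, -2.22018443e+00,  2.10014925e-03]), 'ft_force': array([-0.43342938, -0.87226192, -0.20329675]), 'ft_torque': array([ 0.02604045, -0.05788985,  0.0165532 ]), 'gripper_force': 0.0, 'gripper_width': 1.000669503316555}
scene [[519.57000633   0.         275.30876988]
 [  0.         519.57000633 208.01263714]
 [  0.           0.           1.        ]] [1155.43275337  613.5713392  1250.88121063] [0.31067893 0.73607363 2.26681712]
side [[532.4427567    0.         272.94410853]
 [  0.         532.4427567  199.38377637]
 [  0.           0.           1.        ]] [ 104.3158594  -981.73847354 1093.44301184] [ 0.80501446 -0.16572947 -0.42573433]
```

View pics/scene0.png

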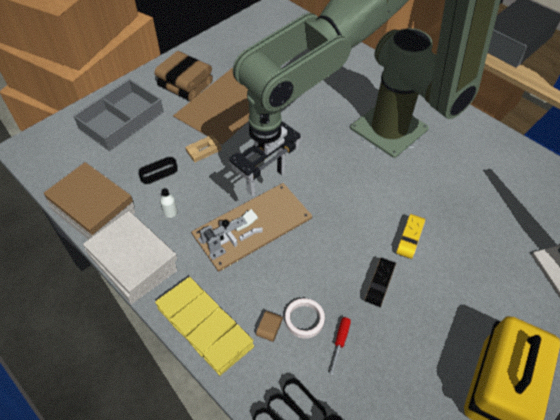

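View pics/side0.png

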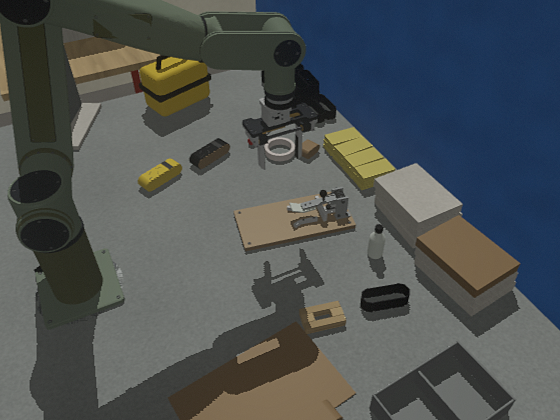

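The scene view shows the black former at (380,281), the jig at (253,225) and the arm knob near (222,224). In the side view the former is at (210,152) and the jig at (295,220). Possible mix-ups for the former are the yellow look-alike (411,236), the black loop (158,169), the black-banded block (183,72) and the black rings (290,395). By the description I choose the one at (380,281), and I'll check it in a close crop.

```bash
cat > h.py <<'E'
import numpy as np, cv2
from scipy.spatial.transform import Rotation as R
from station import arm, cams
def ray(c,uv,fish=False):
    K=c["K"]; a=(uv[0]-K[0,2])/K[0,0]; b=(uv[1]-K[1,2])/K[1,1]
    if fish:
        r=np.hypot(a,b)+1e-12; d=np.array([a/r*np.sin(r),-b/r*np.sin(r),-np.cos(r)])
    else: d=np.array([a,-b,-1.])
    return R.from_rotvec(np.ravel(c["rotation"])).as_matrix()@d if np.size(c["rotation"])==3 else np.array(c["rotation"])@d
def plane(c,uv,z,fish=False):
    d=ray(c,uv,fish); o=np.array(c["xyz"]); return o+d*(z-o[2])/d[2]
def proj(c,p,fish=False):
    q=R.from_rotvec(np.ravel(c["rotation"])).as_matrix().T@(np.array(p)-c["xyz"]); x,y,z=q[0],-q[1],-q[2]; K=c["K"]
    if fish:
        r=np.hypot(x,y); t=np.arctan2(r,z); x,y=x/r*t,y/r*t
    else: x,y=x/z,y/z
    return np.array([K[0,0]*x+K[0,2],K[1,1]*y+K[1,2]])
def tri(c1,u1,c2,u2):
    d1,d2=ray(c1,u1),ray(c2,u2); A=np.c_[d1,-d2]; o1,o2=np.array(c1["xyz"]),np.array(c2["xyz"])
    s=np.linalg.lstsq(A,o2-o1,rcond=None)[0]; p,q=o1+s[0]*d1,o2+s[1]*d2
    return (p+q)/2,np.linalg.norm(p-q)
E
python3 - <<'E'
from h import *
a=cams.camera("scene"); b=cams.camera("side")
for c,uv in ((a,(380,281)),(b,(210,152))): print(plane(c,uv,20))
for c,uvs in ((a,((220,268),(194,231),(282,186),(312,217))),(b,((246,249),(236,212),(343,191),(356,228)))): print([plane(c,u,15).round() for u in uvs])
A=a["color"];B=b["color"]
def cr(I,x,y,w,h,s): return cv2.resize(I[y:y+h,x:x+w],None,fx=s,fy=s,interpolation=cv2.INTER_CUBIC)
t=np.hstack([cr(A,350,210,80,100,3),cr(A,185,180,135,100,3)]); 
u=np.hstack([cr(B,130,130,110,70,3),cr(B,230,180,130,70,3)])
W=max(t.shape[1],u.shape[1]); f=lambda i:np.pad(i,((0,0),(0,W-i.shape[1]),(0,0)))
cv2.imwrite("pics/crop1.png",np.vstack([f(t),f(u)])[:,:,::-1])
E
```

```text
[488.48876042 346.76210538  20.        ]
[490.99752028 349.26504563  20.        ]
[array([765.,  16.,  15.]), array([ 738., -127.,   15.]), array([443., -67.,  15.]), array([462.,  76.,  15.])]
[array([432., -84.,  15.]), array([462.,  59.,  15.]), array([784.,  -1.,  15.]), array([ 737., -148.,   15.])]
```

View pics/crop1.png

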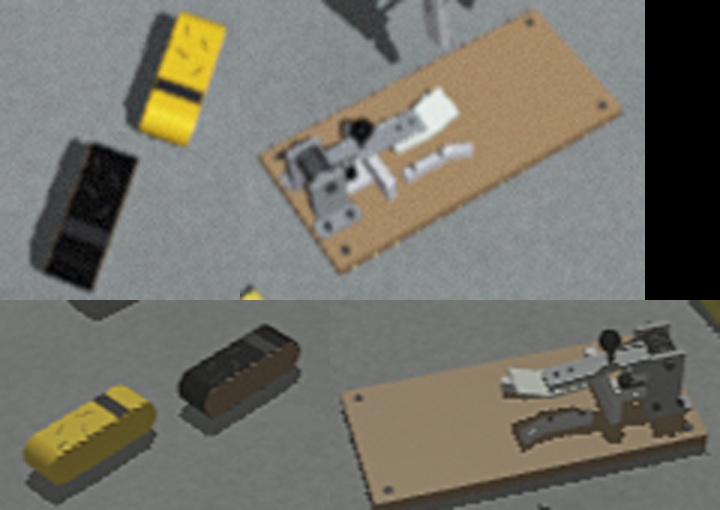

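The crop confirms it: a black former with a dark grey seam strip towards the bottom (scene about (379,287)), next to the yellow look-alike. The press has its pivot at far +x, with the white toe facing the robot at scene about (331,211).

```bash
python3 - <<'E'
from h import *
a=cams.camera("scene"); b=cams.camera("side")
s=lambda u,v:(185+(u-240)/3,180+v/3); d=lambda u,v:(230+(u-330)/3,180+(v-300)/3)
S=[plane(a,s(*p),15) for p in ((533,10),(622,110),(342,272),(262,157))]; print(np.round(S,0)[:,:2].tolist())
D=[plane(b,d(*p),15) for p in ((340,392),(375,507),(705,437))]; print(np.round(D,0)[:,:2].tolist())
ax=((S[2]-S[1])+(S[3]-S[0]))/2; print("jig yaw",np.degrees(np.arctan2(ax[1],ax[0])),"len",np.linalg.norm(ax),"centre",np.mean(S,0))
f=[plane(a,(350+u/3,210+v/3),z)[:2].round(1).tolist() for u,v,z in ((115,150,20),(71,281,20),(87,232,40))]; print("former tail,nose,seam scene",f)
g=[plane(b,(130+u/3,130+(v-300)/3),z)[:2].round(1).tolist() for u,v,z in ((262,340,40),(182,388,20),(200,407,20))]; print("side seam, tailend",g)
E
```

```text
[[434.0, -73.0], [461.0, 75.0], [772.0, 20.0], [744.0, -127.0]]
[[457.0, 68.0], [429.0, -83.0], [740.0, -139.0]]
jig yaw -9.958532132444725 len 315.5396128008841 centre [602.73482296 -25.90601334  15.        ]
former tail,nose,seam scene [[421.3, 322.3], [552.1, 376.6], [515.8, 360.9]]
side seam, tailend [[521.2, 356.5], [422.0, 341.5], [428.6, 302.7]]
```

```bash
python3 - <<'E'
from h import *
w=cams.camera("wrist"); s=arm.get_state(); T=R.from_rotvec(s["orientation"])
print(w["K"][0],w["xyz"],T.inv().apply(np.array(w["xyz"])-s["tool_pos"]),(T.inv()*R.from_rotvec(w["rotation"])).as_matrix().round(2))
E
```

```text
[325.1922621    0.         275.76293808] [575.42784915  68.77453179 383.58528597] [ 68.79823156   0.49246525 -81.198473  ] [[-0.    0.97  0.24]
 [ 1.   -0.    0.  ]
 [ 0.    0.24 -0.97]]
```

```bash
python3 -m handwheel '[[[0.39,-0.156,0.097],[0,0,0]],[[0.39,-0.156,0.097],[0,0,0]],[[0.39,-0.156,0.097],[0,0,0]],[[0.39,-0.156,0.097],[0,0,0]],[[0.39,-0.156,0.097],[0,0,0]],[[0.39,-0.156,0.097],[0,0,0]],[[0.39,-0.156,0.097],[0,0,0]]]' 0
python3 -m handwheel '[[[0,0,0],[0,0,1]],[[0,0,0],[0,0,1]],[[0,0,0],[0,0,1]],[[0,0,0],[0,0,1]],[[0,0,0],[0,0,1]],[[0,0,0],[0,0,1]],[[0,0,0],[0,0,1]],[[0,0,0],[0,0,1]],[[0,0,0],[0,0,1]],[[0,0,0],[0,0,1]],[[0,0,0],[0,0,1]],[[0,0,0],[0,0,0.8]]]'
python3 - <<'E'
from h import *
w=cams.camera("wrist"); cv2.imwrite("pics/w1.png",w["color"][:,:,::-1]); np.save("w1.npy",w,allow_pickle=True)
s=arm.get_state(); print(s["tool_pos"],s["joint_pos"],R.from_rotvec(s["orientation"]).as_matrix().round(3))
E
```

```text
clock: 1.23
tool_pos: [443.3, 329.1, 221.0]
orientation: [2.221, 2.221, 0.001]
ft_force: [0.1, 0.3, 0.6]
gripper_width: 1.002
gripper_force: 0.0
clock: 2.72
tool_pos: [444.0, 327.6, 221.2]
orientation: [-3.083, -0.606, 0.0]
ft_force: [-0.8, -0.4, -0.0]
gripper_width: 0.999
gripper_force: 0.0
[443.98069333 327.58058943 221.18268506] [ 4.78801285e-01  2.38520509e-01  1.68066098e+00 -2.34273379e-05
  1.22236152e+00  1.66308178e+00] [[ 0.926  0.377  0.   ]
 [ 0.377 -0.926  0.   ]
 [ 0.     0.    -1.   ]]
```

View pics/w1.png

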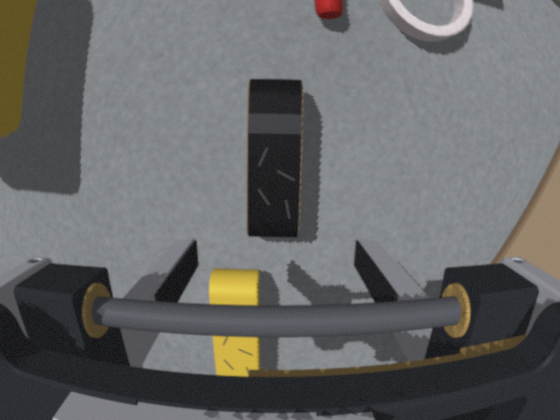

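The wrist view shows the former upright at cols 249–301, rows 80–236, with the seam at (275,124). The yellow look-alike starts just beyond the tail, at (235,270).

```bash
python3 - <<'E'
from h import *
w=np.load("w1.npy",allow_pickle=True).item(); T=np.array([443.98,327.58,0]); M=np.array([[.926,.377,0],[.377,-.926,0],[0,0,-1]])
for n,uv,z in (("seam",(274.5,124),40),("seamL",(249,124),40),("seamR",(300,124),40),("tailL",(250,225),38),("tailR",(298,225),38),("tailend",(275,236),25),("yel near",(235,270),25),("yelR",(259,290),40)):
    p=plane(w,uv,z,True); print(n,p[:2].round(1),"tool xy",(M.T@(p-T))[:2].round(1))
E
```

```text
seam [515.6 358.7] tool xy [78.1 -1.8]
seamL [508.1 377.6] tool xy [ 78.2 -22.2]
seamR [523.5 339.8] tool xy [78.2 18.6]
tailL [430.  346.1] tool xy [ -5.9 -22.5]
tailR [445.4 308.5] tool xy [-5.9 18.2]
tailend [425.2 321.3] tool xy [-19.8  -1.3]
yel near [380.  343.2] tool xy [-53.3 -38.6]
yelR [376.7 317.1] tool xy [-66.3 -15.7]
```

```bash
python3 -m handwheel '[[[-0.016,-0.016,0.2],[0,0,0]],[[0,0,0.2],[0,0,0]],[[0,0,0.2],[0,0,0]],[[0,0,0.2],[0,0,0]],[[0,0,0.1],[0,0,0]],[[0,0,0.09],[0,0,0]]]'
python3 -m handwheel '[[[0,0,0],[0,0,0]],[[0,0,0],[0,0,0]],[[0,0,0],[0,0,0]],[[0,0,0],[0,0,0]],[[0,0,0],[0,0,0]],[[0,0,0],[0,0,0]]]' 1
```

```text
clock: 3.52
tool_pos: [441.7, 328.8, 102.1]
orientation: [-3.082, -0.611, -0.001]
ft_force: [-0.5, 0.3, -0.5]
gripper_width: 1.003
gripper_force: 0.0
clock: 4.28
tool_pos: [441.5, 328.7, 102.6]
orientation: [-3.082, -0.61, -0.0]
ft_force: [-0.9, 0.4, 2.1]
gripper_width: 0.478
gripper_force: 30.0
```

```bash
python3 -m handwheel '[[[0,0,-0.1],[0,0,0]],[[0,0,-0.25],[0,0,0]],[[0,0,-0.3],[0,0,0]],[[-0.14,0.367,0],[0,0,0]],[[-0.14,0.367,0],[0,0,0]],[[-0.14,0.367,0],[0,0,0]],[[-0.14,0.367,0],[0,0,0]],[[-0.14,0.367,0],[0,0,0]],[[-0.14,0.367,0],[0,0,0]],[[-0.14,0.367,0],[0,0,0]]]'
python3 -m handwheel '[[[0,0,0],[0,0,0.94]],[[0,0,0],[0,0,0.94]],[[0,0,0],[0,0,0.94]],[[0,0,0],[0,0,0.94]],[[0,0,0],[0,0,0.94]],[[0,0,0],[0,0,0.94]],[[0,0,0],[0,0,0]]]'
python3 - <<'E'
from h import *
w=cams.camera("wrist"); cv2.imwrite("pics/w2.png",w["color"][:,:,::-1])
s=arm.get_state(); w["s"]=s; np.save("w2.npy",w,allow_pickle=True); print(s["tool_pos"],s["joint_pos"],R.from_rotvec(s["orientation"]).as_matrix().round(3))
E
```

```text
clock: 5.52
tool_pos: [449.8, -2.7, 180.9]
orientation: [3.081, 0.61, 0.001]
ft_force: [0.1, -0.0, -2.5]
gripper_width: 0.477
gripper_force: 30.0
clock: 6.4
tool_pos: [449.9, -1.2, 180.6]
orientation: [3.13, -0.27, -0.0]
ft_force: [0.0, 0.0, -2.3]
gripper_width: 0.477
gripper_force: 30.0
[449.95925466  -1.16129195 180.5779387 ] [-1.95345510e-01  8.65362125e-02  1.95581494e+00  1.62590520e-06
  1.09934902e+00  1.54704208e+00] [[ 0.985 -0.171 -0.   ]
 [-0.171 -0.985  0.   ]
 [-0.    -0.    -1.   ]]
```

View pics/w2.png

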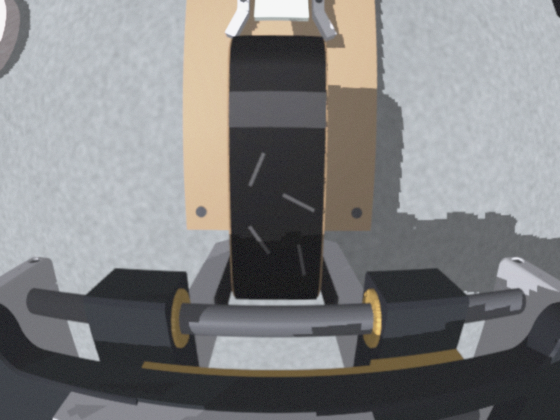

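The former is in the hand and straight. The bed front edge is at row 229 (cols 187–373), and the flares are at (232,36) and (335,36), with the toe just above. Next I'll measure the bed edges and the former in the tool frame.

```bash
python3 - <<'E'
from h import *
w=np.load("w2.npy",allow_pickle=True).item(); s=w["s"]; M=R.from_rotvec(s["orientation"]).as_matrix(); T=s["tool_pos"]
h=cv2.cvtColor(w["color"],cv2.COLOR_RGB2HSV); bed=(h[:,:,1]>70)&(h[:,:,0]<25)&(h[:,:,2]>60)
loc=lambda uv,z:(M.T@(plane(w,uv,z,True)-T))[:2].round(1)
for r in range(5,226,20):
    c=np.where(bed[r,150:400])[0]+150
    print(r,c[0],c[-1],loc((c[0],r),15),loc((c[-1],r),15))
g=cv2.cvtColor(w["color"],cv2.COLOR_RGB2GRAY).astype(int)
for r in (60,110,160,220): 
    c=[u for u in range(200,360) if g[r,u]<75]; zt=180.6-102.3+40; print("former",r,c[0],c[-1],loc((c[0],r),zt),loc((c[-1],r),zt))
for u in (200,220,340,360):
    c=np.where(bed[100:245,u])[0]+100; print("front",u,c[-1],loc((u,c[-1]),15))
print("holes",loc((201,211),15),loc((357,212),15),"flare tips",loc((232,36),27),loc((335,36),27),"toe corners",loc((255,17),58),loc((307,17),58))
E
```

```text
5 334 371 [174.9  44.5] [178.2  74.8]
25 370 371 [159.9  73. ] [160.   73.9]
45 229 373 [139.8 -36.5] [142.9  74.8]
65 227 374 [123.6 -37.8] [126.2  75.2]
85 227 367 [107.7 -37.7] [109.5  69.3]
105 227 227 [ 92.1 -37.7] [ 92.1 -37.7]
125 227 227 [ 76.8 -37.8] [ 76.8 -37.8]
145 227 327 [ 61.5 -38. ] [61.5 38. ]
165 227 326 [ 46.1 -38.3] [46.1 37.5]
185 216 326 [ 30.7 -47.3] [30.6 37.9]
205 194 344 [ 14.9 -65.8] [14.8 52.8]
225 189 349 [ -1.6 -71.1] [-1.7 57.8]
former 60 231 324 [102.6 -20.7] [102.7  20.3]Traceback (most recent call last):
  File "<stdin>", line 10, in <module>
IndexError: list index out of range
```

```bash
python3 - <<'E'
from h import *
w=np.load("w2.npy",allow_pickle=True).item(); s=w["s"]; M=R.from_rotvec(s["orientation"]).as_matrix(); T=s["tool_pos"]
I=w["color"].astype(int); bed=cv2.medianBlur(((I[:,:,0]-I[:,:,2])>22).astype(np.uint8),5)>0
loc=lambda uv,z:(M.T@(plane(w,uv,z,True)-T))[:2].round(1)
for r in range(10,226,30):
    c=np.where(bed[r,150:400])[0]+150
    a,b=loc((c[0],r),15),loc((c[-1],r),15); print(r,c[0],c[-1],a,b,(a+b)/2)
for u in (200,220,340,360):
    c=np.where(bed[100:245,u])[0]+100; print("front",u,c[-1],loc((u,c[-1]),15))
zt=118.3
print("former",[loc(p,zt).tolist() for p in ((231,60),(325,60),(230,125),(325,125),(230,200),(324,200))])
print("holes",loc((201,211),15),loc((357,212),15),"flare tips",loc((232,36),27),loc((335,36),27),"toe corners",loc((255,17),58),loc((307,17),58))
E
```

```text
10 186 375 [173.  -71.7] [174.   77.9] [173.5   3.1]
40 184 376 [146.7 -72.2] [147.4  77.5] [147.05   2.65]
70 183 376 [121.8 -72.4] [122.3  76.8] [122.05   2.2 ]
100 183 375 [ 97.8 -72.3] [98.  75.7] [97.9  1.7]
130 183 375 [ 74.2 -72.5] [74.4 76. ] [74.3   1.75]
160 184 374 [ 50.8 -72.4] [50.9 75.8] [50.85  1.7 ]
190 185 372 [ 27.  -72.6] [27.  75.3] [27.    1.35]
220 186 370 [  2.5 -73.3] [ 2.4 75.2] [2.45 0.95]
front 200 229 [ -4.9 -62.1]
front 220 229 [ -4.8 -45.6]
front 340 229 [-4.9 50.5]
front 360 229 [-5.1 67.3]
former [[102.6, -20.7], [102.7, 20.7], [73.1, -21.1], [73.1, 20.7], [39.4, -21.7], [39.4, 20.9]]
holes [ 10.  -60.3] [ 9.1 63.8] flare tips [143.3 -32.6] [144.   42.3] toe corners [146.3 -14. ] [146.5  18.9]
```

```bash
python3 -m handwheel '[[[0,0.017,0.15],[0,0,0.06]],[[0,0,0.15],[0,0,0]],[[0,0,0.12],[0,0,0]],[[0,0,0.06],[0,0,0]],[[0,0,0.03],[0,0,0]],[[0,0,0],[0,0,0]]]'
python3 -m handwheel '[[[0.04,0,0],[0,0,0]],[[0.04,0,0],[0,0,0]],[[0.02,0,0],[0,0,0]],[[0,0,0],[0,0,0]]]'
python3 - <<'E'
from h import *
w=cams.camera("wrist"); cv2.imwrite("pics/w3.png",cv2.resize(w["color"][0:150,170:390,::-1],None,fx=3.5,fy=3.5,interpolation=cv2.INTER_CUBIC))
s=arm.get_state(); w["s"]=s; np.save("w3.npy",w,allow_pickle=True)
E
```

```text
clock: 7.2
tool_pos: [450.0, -3.2, 119.3]
orientation: [3.129, -0.281, 0.0]
ft_force: [0.2, 0.8, -2.0]
gripper_width: 0.479
gripper_force: 30.0
clock: 7.7
tool_pos: [462.0, -5.4, 119.3]
orientation: [3.129, -0.281, 0.001]
ft_force: [-0.2, -0.2, -1.0]
gripper_width: 0.478
gripper_force: 30.0
```

View pics/w3.png

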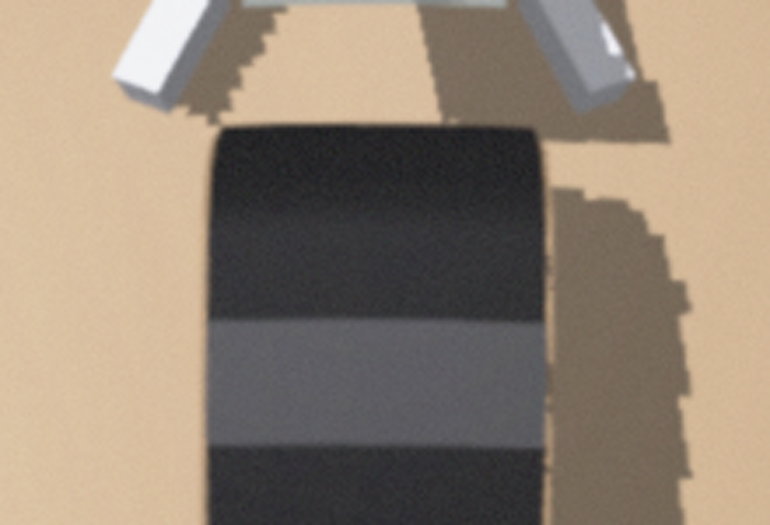

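Former mid column and flare mid column agree to within about 0.5 mm (nose top edge at rows ~36, flares at (202,22) and (351,22)). Lowering onto the bed, then going under the toe.

```bash
python3 -m handwheel '[[[0.03,0,0.012],[0,0,0]],[[0.04,0,0],[0,0,0]],[[0.04,0,0],[0,0,0]]]'
python3 -m handwheel '[[[0.05,0,0],[0,0,0]],[[0.05,0,0],[0,0,0]]]'
python3 -m handwheel '[[[0.05,0,0],[0,0,0]],[[0.05,0,0],[0,0,0]]]'
```

```text
clock: 8.12
tool_pos: [475.0, -7.8, 117.7]
orientation: [3.129, -0.281, 0.0]
ft_force: [0.2, -0.2, -1.4]
gripper_width: 0.48
gripper_force: 30.0
clock: 8.38
tool_pos: [486.9, -9.9, 117.7]
orientation: [3.129, -0.281, 0.0]
ft_force: [0.3, 0.1, -2.3]
gripper_width: 0.476
gripper_force: 30.0
clock: 8.62
tool_pos: [495.7, -11.6, 117.4]
orientation: [-3.129, 0.281, 0.014]
ft_force: [-13.5, 2.0, 12.6]
gripper_width: 0.477
gripper_force: 30.0
```

```bash
python3 -m handwheel '[[[0.05,0,0],[0,0,0]],[[0.05,0,0],[0,0,0]]]'
python3 -m handwheel '[[[0.05,0,0],[0,0,0]],[[0.05,0,0],[0,0,0]]]'
python3 -m handwheel '[[[0.05,0,0],[0,0,0]],[[0,0,0],[0,0,0]]]'
```

```text
clock: 8.88
tool_pos: [505.3, -13.0, 117.3]
orientation: [-3.128, 0.28, 0.023]
ft_force: [-16.0, 2.2, 15.3]
gripper_width: 0.479
gripper_force: 30.0
clock: 9.12
tool_pos: [515.4, -14.7, 117.0]
orientation: [-3.127, 0.28, 0.03]
ft_force: [-21.8, 3.4, 18.0]
gripper_width: 0.476
gripper_force: 30.0
clock: 9.38
tool_pos: [521.9, -15.8, 116.8]
orientation: [-3.127, 0.28, 0.028]
ft_force: [-16.6, 3.4, 13.8]
gripper_width: 0.476
gripper_force: 30.0
```

```bash
python3 - <<'E'
from h import *
b=cams.camera("side"); a=cams.camera("scene"); 
A=cv2.resize(a["color"][175:275,190:320],None,fx=3,fy=3,interpolation=cv2.INTER_CUBIC);B=cv2.resize(b["color"][170:270,230:360],None,fx=3,fy=3,interpolation=cv2.INTER_CUBIC)
cv2.imwrite("pics/c4.png",np.hstack([A,B])[:,:,::-1])
E
```

```text
(no output)
```

View pics/c4.png

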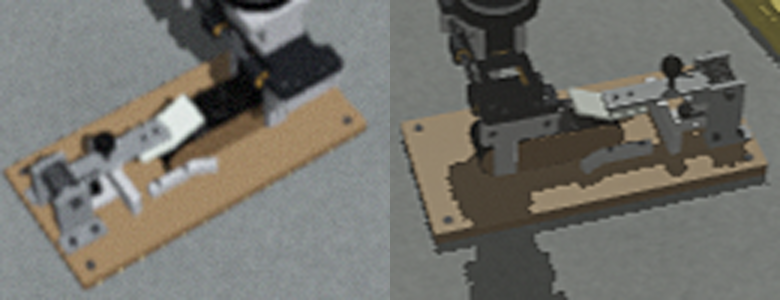

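The former's nose is between the guides under the raised arm. The tool is pitched slightly nose-down and pressing the bed, so I'll correct the pitch a little and continue in small steps, feeling for the stop.

```bash
python3 -m handwheel '[[[0.02,0,-0.004],[0,0.18,0]],[[0.02,0,0],[0,0,0]],[[0.02,0,0],[0,0,0]],[[0.02,0,0],[0,0,0]]]'
python3 -m handwheel '[[[0.02,0,0],[0,0,0]],[[0.02,0,0],[0,0,0]]]'
```

```text
clock: 9.98
tool_pos: [532.6, -17.9, 116.7]
orientation: [3.129, -0.28, 0.007]
ft_force: [-9.5, 2.0, 4.3]
gripper_width: 0.476
gripper_force: 30.0
clock: 10.22
tool_pos: [537.3, -18.8, 116.7]
orientation: [3.129, -0.28, 0.007]
ft_force: [-9.8, 1.4, 4.6]
gripper_width: 0.474
gripper_force: 30.0
```

```bash
python3 -m handwheel '[[[0.01,0,0],[0,0,0]],[[0.01,0,0],[0,0,0]],[[0.01,0,0],[0,0,0]]]' | grep -E "pos|ft_f"
python3 -m handwheel '[[[0.008,0,0],[0,0,0]],[[0.008,0,0],[0,0,0]]]' | grep -E "pos|ft_f"
python3 -m handwheel '[[[0.008,0,0],[0,0,0]],[[0.008,0,0],[0,0,0]]]' | grep -E "pos|ft_f"
```

```text
tool_pos: [540.7, -19.4, 116.7]
ft_force: [-9.5, 1.1, 3.8]
tool_pos: [542.6, -19.7, 116.7]
ft_force: [-9.8, 1.2, 4.1]
tool_pos: [544.5, -20.1, 116.7]
ft_force: [-10.2, 2.0, 3.4]
```

```bash
for i in 1; do python3 -m handwheel '[[[0.01,0,0],[0,0,0]],[[0.01,0,0],[0,0,0]]]' | grep -E "pos|ft_f"
python3 -m handwheel '[[[0.008,0,0],[0,0,0]]]' | grep -E "pos|ft_f"; done
```

```text
tool_pos: [546.8, -20.5, 116.7]
ft_force: [-10.2, 2.5, 4.6]
tool_pos: [547.8, -20.7, 116.7]
ft_force: [-10.3, 1.1, 3.4]
```

```bash
python3 -m handwheel '[[[0.008,0,0],[0,0,0]],[[0.008,0,0],[0,0,0]]]' | grep -E "pos|ft_f"
```

```text
tool_pos: [549.6, -21.0, 116.7]
ft_force: [-9.2, 1.4, 2.7]
```

Measured travel tracks the command with no contact yet.

```bash
python3 -m handwheel '[[[0.01,0,0],[0,0,0]],[[0.01,0,0],[0,0,0]]]' | grep -E "pos|ft_f"
```

```text
tool_pos: [552.0, -21.4, 116.7]
ft_force: [-9.0, 1.3, 3.6]
```

```bash
python3 -m handwheel '[[[0.01,0,0],[0,0,0]],[[0.01,0,0],[0,0,0]]]' | grep -E "pos|ft_f"
```

```text
tool_pos: [554.3, -21.8, 116.7]
ft_force: [-9.0, 1.7, 2.6]
```

```bash
python3 -m handwheel '[[[0.01,0,0],[0,0,0]],[[0.01,0,0],[0,0,0]]]' | grep -E "pos|ft_f"
```

```text
tool_pos: [556.7, -22.3, 116.7]
ft_force: [-10.2, 0.8, 2.4]
```

```bash
python3 -m handwheel '[[[0.01,0,0],[0,0,0]]]' | grep -E "pos|ft_f"
```

```text
tool_pos: [557.8, -22.5, 116.7]
ft_force: [-9.3, 1.7, 2.8]
```

```bash
python3 -m handwheel '[[[0.01,0,0],[0,0,0]],[[0.01,0,0],[0,0,0]]]' | grep -E "pos|ft_f"
```

```text
tool_pos: [560.0, -22.9, 116.7]
ft_force: [-12.2, 1.6, 4.9]
```

```bash
python3 -m handwheel '[[[0.006,0,0],[0,0,0]]]' | grep -E "pos|ft_f"
```

```text
tool_pos: [560.1, -22.9, 116.7]
ft_force: [-13.7, 2.2, 6.8]
```

The stop is felt: travel ceased and force rose by about 4 N, with the nose at about jig x = 68 mm. I'll relieve the push and let go.

```bash
python3 -m handwheel '[[[0,0,0],[0,0,0]],[[-0.01,0,0],[0,0,0]],[[-0.01,0,0],[0,0,0]],[[0,0,0],[0,0,0]]]' | grep -E "pos|ft_f"
python3 -m handwheel '[[[0,0,0],[0,0,0]],[[0,0,0],[0,0,0]],[[0,0,0],[0,0,0]],[[0,0,0],[0,0,0]]]' 0
python3 - <<'E'
from h import *
w=cams.camera("wrist"); cv2.imwrite("pics/w5.png",w["color"][:,:,::-1]); w["s"]=arm.get_state(); np.save("w5.npy",w,allow_pickle=True)
E
```

```text
tool_pos: [559.7, -22.8, 116.7]
ft_force: [-6.0, 0.7, -0.7]
clock: 13.98
tool_pos: [563.9, -23.9, 119.2]
orientation: [3.127, -0.281, 0.03]
ft_force: [0.3, -0.6, 0.3]
gripper_width: 0.865
gripper_force: 0.0
```

View pics/w5.png

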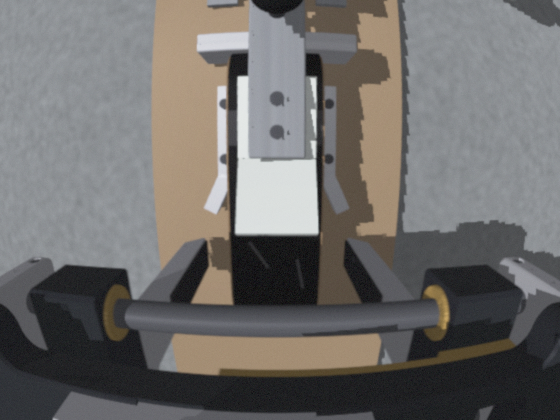

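The fingers are clear on both sides. The former lies between the guides with its nose at the stop (row ~55) and the sole lies on it. Retracting upward.

```bash
python3 -m handwheel '[[[0,0,0],[0,0,0]],[[0,0,-0.1],[0,0,0]],[[0,0,-0.2],[0,0,0]],[[0,0,-0.3],[0,0,0]],[[0,0,-0.3],[0,0,0]],[[-0.1,0,-0.2],[0,0,0]],[[0,0,0],[0,0,0]]]'
python3 - <<'E'
from h import *
w=cams.camera("wrist"); b=cams.camera("side")
B=cv2.resize(b["color"][160:270,225:365],None,fx=3,fy=3,interpolation=cv2.INTER_CUBIC); W=cv2.resize(w["color"][40:250,180:380],None,fx=1.57,fy=1.57,interpolation=cv2.INTER_CUBIC)[:330]
W=np.pad(W,((0,330-W.shape[0]),(0,0),(0,0)))
cv2.imwrite("pics/e6.png",np.hstack([B,W])[:,:,::-1])
E
```

```text
clock: 14.9
tool_pos: [550.3, -21.3, 253.7]
orientation: [3.127, -0.281, 0.038]
ft_force: [-0.4, -0.5, -0.0]
gripper_width: 1.0
gripper_force: 0.0
```

View pics/e6.png

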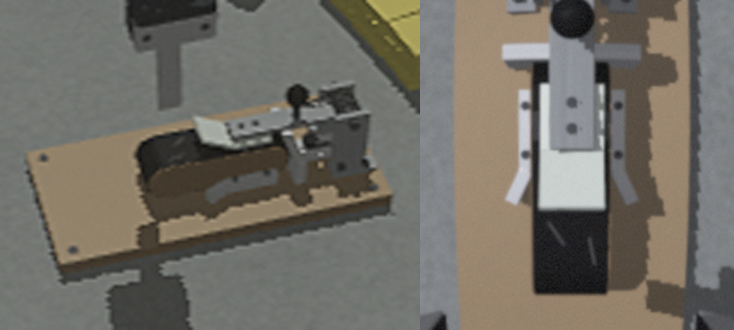

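The side and wrist crops show the former flat on the bed, nose against the stop, straight between the guides, with the sole down on it and the gripper clear.

```bash
python3 -c "
from station import arm
print(arm.sign_off())"
```

```text
the job is handed in; nothing more can be done
None
```

The former is home against the end stop with the hold-down arm bearing on it, the gripper is clear, and the job was handed in at about 15 s; sign-off gave no verdict, and I checked the final nose gap only by feel at contact and by eye.

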